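# Roll a stop adjuster's wheel until its pointer meets the gauge mark, then lock it

### The job

On the stop adjuster, roll the knurled wheel under a fingertip until the sliding jaw has closed the gap so far that the front edge of its brass pointer lies on the black gauge mark. Then push the locking lever round clockwise, up to its stop, with a fingertip and leave the setting as it is. Do not touch the sliding jaw itself, and leave the loose things lying where they are.

Things in the scene. Friction and masses are not known exactly. Their poses are not given: they have to be found in the camera images.
- adjuster: grey base plate bolted to the table, 160 (its x) x 300 (its y) x 18 mm; origin at the centre of its underside, z up. The jaw slides along the plate's y on a steel rail at plate x = +20 mm, towards the fixed jaw (60 x 20 mm, top 75 mm above the table, centre at plate x = 20, y = 135 mm).
- wheel: knurled steel wheel, 60 mm in diameter, 24 mm wide; origin at its centre, 45 mm above the table; axle fixed, along the plate's x. Rolling its top towards plate +y moves the jaw to +y (back likewise), 1 mm for each 3 mm rolled at the rim. Friction (about 2 N at the rim) keeps it where it is left; a flat fingertip pressed down with 5 to 15 N and moved along plate y rolls it without slip.
- wheel_top (a point): topmost point of the wheel's rim, midway across its width, 75 mm above the table; fixed to the plate, axes as the plate's. Two cheeks beside the wheel (outer faces 46 mm apart) end 21 mm below this point, so only the upper part of the rim is bare.
- slide: sliding jaw: aluminium carriage 50 x 50 mm with a dark upright jaw, its top 75 mm above the table, and a thin brass pointer blade sticking out 20 mm wide at its far side (plate +x). Its origin is that of pointer. Driven by the wheel alone; must not be touched.
- pointer (a point): middle of the pointer blade's front edge (its +y edge), 32 mm above the table; the front face of the jaw is flush with it; axes as the plate's
- mark (a point): centre of the black mark, a line 6 mm wide (plate y) and 34 mm long (plate x) on an aluminium plate 36 x 44 mm whose top is 26 mm above the table, under the pointer's path; axes as the plate's. At the start the pointer is 20 to 45 mm short of it.
- lever_pivot (a point): point on the upright axis of the locking lever, at the height of the lever's arm (55 mm above the table); axes as the plate's
- lever_end (a point): end of the lever arm's centre line, 75 mm from the pivot; the arm is a level round bar, 12 mm thick near the pivot and 16 mm (black) over its outer half, with nothing beside or under its outer half but the table or the base plate
- lever (a joint): angle of the locking lever in rad: 0 = arm pointing along the plate's -x (unlocked), growing clockwise seen from above, arm towards the plate's +y, up to the stop at 1.3 (locked). It starts between 0 and 0.3, stays where it is left and needs about 1.5 N at its end. It does not move the jaw.
- gauge_block: brass gauge block 28 x 28 x 32 mm standing on the base plate near the fixed jaw; origin at the centre of its underside. Not to be disturbed.
- collar: steel ring, 26 mm across, 12 mm high, lying on the base plate between wheel and lever; origin under its centre. Not to be disturbed.
- offcut: pale wooden offcut 50 x 110 x 30 mm lying beyond the adjuster; origin at the centre of its underside. Not to be disturbed.
- glue: white glue bottle, 52 mm across, 130 mm tall; origin at the centre of its underside. Not to be disturbed.
- screwdriver: screwdriver with a black handle lying beyond the adjuster, about 200 mm long; origin on the underside. Not to be disturbed.
- jar: glass jar with steel cap, 60 mm across, 75 mm tall; origin at the centre of its underside. Not to be disturbed.
- setup_bar: square aluminium bar 100 x 22 x 22 mm lying on the table; origin at the centre of its underside. Not to be disturbed.

How it is judged:
By the outcome, as a careful person would: the job done as asked, in the order asked, and still so for the second after the job is handed in, with the robot touching nothing.
It also fails if it takes over 67 s, if anything falls off the work surface, if the arm or the gripper's body presses on something with over 40 N, if the wrist force passes 120 N, or if a joint passes its speed limit or range.

### The arm

A 6-joint arm with a two-finger parallel gripper is mounted at the origin on the work surface. World frame = base frame: x ahead of the robot, y to its left, z up, the work surface at z = 0. Lengths are in m, angles in rad, forces in N, time in s.
With the tool pointing down it reaches from about 0.225 to 0.875 m from the base axis. Payload 3.4 kg.
Tool frame: the origin (TCP) lies midway between the tips of the shut fingers; the grasp point (between the pads) lies 19 mm behind it; z points along the fingers, y is the line along which they close (so a half turn about z gives the same grasp; the last joint's range is limited). The gripper opens to 85 mm and grips with 20 to 120 N. Pads are 22 mm wide; open, the fingers measure 114 mm over their backs; the gripper's body (76 mm by 85 mm) begins 54 mm behind the grasp point. The pads swing forward as they close: fully open they stand 13 mm farther back than shut.
Start: joints at [1.019, 0.276, 1.505, -0, 1.361, -0.121], TCP at [0.24, 0.522, 0.231] pointing down, gripper open.
Joint ranges: [-2.89, 2.89], [-0.75, 2.08], [0.22, 2.7], [-1.18, 4.32], [0.11, 2.71], [-2.7, 2.7]. Speed limits (rad/s): [2.57, 2.57, 3.14, 3.14, 3.14, 3.14].

### API

Orientations are given as a unit quaternion [x, y, z, w].
In Python, from plant import bot gives the robot as it stands. The module is installed in compiled form; this text tells all that it offers.
- The arm moves only by the tool arm_command, never from a script. Its arguments are lists of equal length, an entry for each row: "fingers": the opening, from 0 (shut) to 1 (fully open); "translation": the shift along the tool's x, y, z in m, a list of three; "yaw": the turn about the tool's z in rad. In form: {"fingers": [fingers, ...], "translation": [[dx, dy, dz], ...], "yaw": [yaw, ...]}. A call has 1 to 12 rows; each row is the pose to reach, as a shift and turn from the pose commanded when the call began, along the tool's axes at that moment; what a row does not reach only later rows make up. A row lasts 1/12 s, in which the tool goes at most 41.7 mm and 7.16 degrees, less where a joint would pass 70% of its speed; a pose out of reach is approached as far as the arm can. A call with a gripper value outside its range is refused whole. The fingers move at their own pace and stop on an object; "newtons" is the grip in N (left out, the last holds). Time passes only in rows, so rows that repeat a pose let the fingers close. It gives the time, the measured TCP pose, the force, the opening and the grip force at its end, in the units of the state.
- bot.get_obs(): the state, without advancing time (a new reading comes with each control period).
- bot.read_camera(name): name is "scene" or "side" or "wrist"; returns the picture (480x640x3 uint8, blue, green, red); there is no depth.
- bot.camera_info(name): a dict with "fx", "fy", "cx", "cy" (pixels), "R" (3x3) and "t" (3): a world point X has camera coordinates R X + t. Camera axes: x right, y down, z forward; pixel columns grow to the right and rows downward; lengths in m; the calibration is good to about 2 mm. A picture is of the moment at which its call begins: read the wrist's pose just before it. camera_info takes no time and is no camera call; for the wrist camera it gives the pose at the moment of the call.
- bot.job_done(): hands the job in; it is judged then, once.
The state is a dict: "t": time; "joints": joint angles; "qd": joint speeds; "tau": joint torques, N m; "eef_pos": TCP position; "ee_rot": TCP orientation; "ft_force": force on the tool from outside, world axes, zero at the start; "moment": the same for the moment, N m; "opening": finger opening in m; "finger_force": force on a finger pad.
Only numpy, scipy, OpenCV 4.12 (cv2) and the standard library are available. Lean on these libraries where they do the work, as an engineer would, in place of code of your own. Each camera call takes 0.05 s, during which the arm holds its last target. There are 200 camera calls.

## Working session

There is one attempt and no reset: what is moved stays moved. The work goes in short steps, Python scripts to look and compute and a tool call to move; the robot and the scene stay as the last step left them, time stands still between calls to the robot, and variables do not carry over. Pictures are saved under pics/ and viewed, at most 10 in all, crops included, and the job is handed in when it is done.

Besides the shell and the picture viewer there is one more tool, called after "Request:" by a JSON object that holds its "method" and its "body". arm_command: Moves the arm, as the interface text tells. Its arguments: {"type":"object","properties":{"fingers":{"type":"array"},"translation":{"type":"array"},"yaw":{"type":"array"},"newtons":{"type":"number"}},"required":["fingers","translation","yaw"]}

```bash
mkdir -p pics; python3 - <<'E'
from plant import bot
import cv2
o=bot.get_obs();print(o)
for n in("scene","side"):
    cv2.imwrite(f"pics/{n}0.png",bot.read_camera(n)); print(n,bot.camera_info(n))
E
```

```text
{'t': 0.0, 'joints': array([ 1.01897611e+00,  2.76579615e-01,  1.50616250e+00,  1.70026844e-05,
        1.36063853e+00, -1.20991990e-01]), 'qd': array([-0.0009345 ,  0.00099578, -0.00015238, -0.00066137,  0.00075823,
       -0.00051023]), 'tau': array([-2.88555611e-04, -4.16777301e+01, -2.45802909e+01, -5.21997044e-04,
        1.10232050e-02,  2.10115125e-07]), 'eef_pos': array([0.23985295, 0.52201095, 0.23043675]), 'ee_rot': array([ 2.13753642e-01,  9.76887190e-01, -8.41138276e-04, -3.02951031e-04]), 'ft_force': array([ 0.12716068, -0.71080213, -0.41044307]), 'moment': array([-0.04351998,  0.02254953, -0.01475228]), 'finger_force': 0.0, 'opening': 0.08515550822335514}
scene {'fx': 581.427410703532, 'fy': 581.427410703532, 'cx': 320.0733907689208, 'cy': 241.57566523232262, 'R': array([[-0.7418297 ,  0.67051594, -0.00985288],
       [ 0.43578086,  0.4708574 , -0.76706476],
       [-0.50968985, -0.57332512, -0.64149401]]), 't': array([ 0.43650564, -0.2087115 ,  1.3511114 ])}
side {'fx': 524.6133550087384, 'fy': 524.6133550087384, 'cx': 317.35738617509526, 'cy': 245.99371211623966, 'R': array([[ 0.96837185, -0.24914813, -0.01346006],
       [-0.16015706, -0.57931027, -0.79921795],
       [ 0.19132611,  0.77609588, -0.60089059]]), 't': array([-0.57829116,  0.18550567,  0.79938756])}
```

View pics/scene0.png

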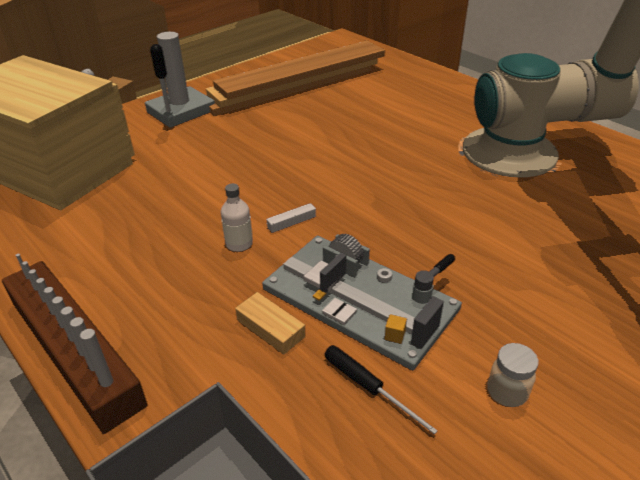

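View pics/side0.png

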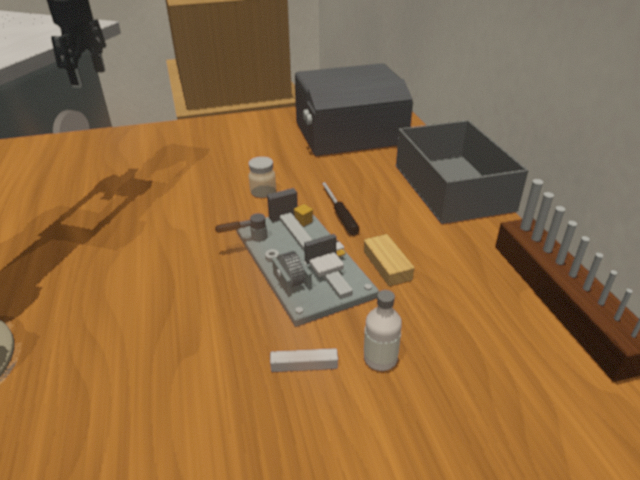

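The scene view shows the plate corners at about (320,240), (264,285), (413,361) and (461,303). The wheel is at (347,247), the lever hub at (424,280) with its arm end at (452,260), and the pointer at (320,296). In the side view the corners are about (238,230), (297,320) and (376,292).

```bash
cat > h.py <<'E'
import numpy as np, cv2
from plant import bot
from scipy.optimize import least_squares
def proj(c,X):
    p=np.asarray(X)@c["R"].T+c["t"]; return np.stack([c["fx"]*p[...,0]/p[...,2]+c["cx"],c["fy"]*p[...,1]/p[...,2]+c["cy"]],-1)
def back(c,uv,z):
    d=c["R"].T@np.array([(uv[0]-c["cx"])/c["fx"],(uv[1]-c["cy"])/c["fy"],1]); o=-c["R"].T@c["t"]
    return o+d*(z-o[2])/d[2]
def w(q,P):
    P=np.atleast_2d(P).astype(float); c,s=np.cos(q[2]),np.sin(q[2])
    return np.stack([q[0]+c*P[:,0]-s*P[:,1],q[1]+s*P[:,0]+c*P[:,1],P[:,2]],1)
def toplate(q,X):
    c,s=np.cos(q[2]),np.sin(q[2]); dx,dy=X[0]-q[0],X[1]-q[1]
    return np.array([c*dx+s*dy,-s*dx+c*dy,X[2]])
E
python3 - <<'E'
from h import *
S=bot.camera_info("scene");D=bot.camera_info("side")
P=np.array([[-80,-150,18],[80,-150,18],[80,150,18],[-80,150,18]])/1e3
us=np.array([[320,240],[264,285],[413,361],[461,303]]);ud=np.array([[297,320],[376,292],[238,230]])
for z in us: print(back(S,z,.018).round(3))
for z in ud: print(back(D,z,.018).round(3))
f=lambda q:np.r_[(proj(S,w(q,P))-us).ravel(),(proj(D,w(q,P[[0,1,3]]))-ud).ravel()]
c0=np.mean([back(S,z,.018) for z in us],0);e=back(S,us[2],.018)-back(S,us[1],.018)
r=least_squares(f,[c0[0],c0[1],np.arctan2(-e[0],e[1])]);q=r.x;print(q,r.fun.round(1))
np.save("q.npy",q)
for n,uv,z in[("wheeltop",(347,238),.075),("leverend",(452,260),.055),("hub",(424,276),.06),("mark",(339,313),.026)]: print(n,toplate(q,back(S,uv,z)).round(3),back(S,uv,z).round(3))
c=bot.camera_info("wrist");o=bot.get_obs();print("wristcam",-c["R"].T@c["t"]-o["eef_pos"],c["R"],c["fx"])
E
```

```text
[ 0.55  -0.043  0.018]
[ 0.701 -0.018  0.018]
[0.637 0.26  0.018]
[0.488 0.235 0.018]
[ 0.548 -0.062  0.018]
[ 0.693 -0.032  0.018]
[0.489 0.215 0.018]
[0.59244484 0.1034074  0.19678809] [-3.4 -5.7 -3.3 -3.   1.   3.9  1.3 -1.2 -3.  -0.6  3.4 -2.2 -3.4 -5. ]
wheeltop [-0.047 -0.059  0.075] [0.558 0.036 0.075]
leverend [-0.123  0.104  0.055] [0.451 0.181 0.055]
hub [-0.056  0.087  0.06 ] [0.521 0.178 0.06 ]
mark [0.066 0.005 0.026] [0.656 0.121 0.026]
wristcam [-0.0670112   0.03085156  0.14341072] [[ 0.41809615  0.90840022 -0.00215776]
 [ 0.8695603  -0.39953045  0.2902418 ]
 [ 0.26279362 -0.12322528 -0.95695091]] 408.5818879723875
```

Request:
{"method": "arm_command", "body": {"fingers": [0,0,0,0,0,0,0,0,0,0,0,0], "translation": [[-0.02,-0.013,0],[-0.05,-0.032,0],[-0.085,-0.055,0],[-0.12,-0.078,0],[-0.155,-0.1,0],[-0.19,-0.123,0],[-0.225,-0.146,0],[-0.26,-0.169,0],[-0.29,-0.188,0],[-0.32,-0.208,0],[-0.34,-0.221,0],[-0.35,-0.227,0]], "yaw": [0,-0.06,-0.13,-0.2,-0.27,-0.34,-0.41,-0.48,-0.54,-0.59,-0.61,-0.628]}}

```text
t: 1.1
eef_pos: [0.4648, 0.167, 0.2309]
ee_rot: [-0.097, 0.995, -0.001, -0.0]
ft_force: [-0.6, 0.5, 0.0]
opening: 0.0003
finger_force: 0.0
```

```bash
python3 - <<'E'
from h import *
o=bot.get_obs();print(o["t"],o["eef_pos"],o["ee_rot"],o["joints"],o["ft_force"])
from scipy.spatial.transform import Rotation as Ro
R=Ro.from_quat(o["ee_rot"]).as_matrix();print(R.round(3)); q=np.load("q.npy")
print(R.T@(np.array([.552,.03,.21])-o["eef_pos"]))
E
```

```text
1.1 [0.46477203 0.16701156 0.23092462] [-9.73389979e-02  9.95251017e-01 -7.30255627e-04 -3.14566693e-06] [ 2.05063831e-01  1.53739059e-01  1.66946161e+00 -1.49882346e-03
  1.31855532e+00 -1.56034510e+00] [-0.64364666  0.50772026  0.03808834]
[[-0.981 -0.194  0.   ]
 [-0.194  0.981 -0.001]
 [ 0.    -0.001 -1.   ]]
[-0.05903166 -0.1512854   0.0211357 ]
```

Request:
{"method": "arm_command", "body": {"fingers": [0,0,0,0,0,0,0], "translation": [[-0.008,-0.02,0],[-0.02,-0.05,0],[-0.034,-0.085,0],[-0.046,-0.12,0],[-0.056,-0.145,0],[-0.059,-0.151,0],[-0.059,-0.151,0]], "yaw": [0,0,0,0,0,0,0]}}

```text
t: 1.68
eef_pos: [0.5516, 0.0319, 0.2305]
ee_rot: [-0.097, 0.995, 0.0, -0.0]
ft_force: [0.2, 0.1, 0.5]
opening: -0.0002
finger_force: 0.0
```

```bash
python3 - <<'E'
from h import *
c=bot.camera_info("wrist");np.save("c1.npy",c,allow_pickle=True);cv2.imwrite("pics/w1.png",cv2.resize(bot.read_camera("wrist"),(800,600)))
E
```

```text
(no output)
```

View pics/w1.png

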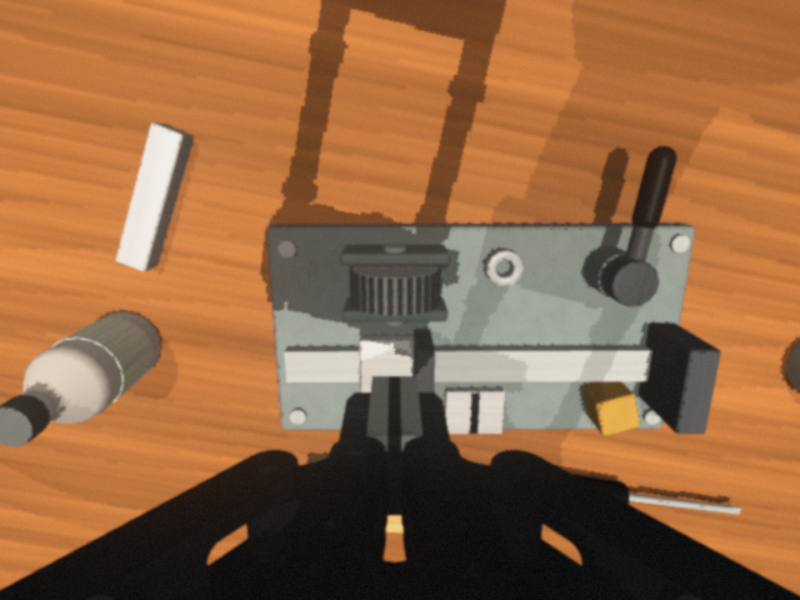

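The wrist view (800 px wide) shows plate corners at (269,228), (694,226) and (284,430). The wheel spans about x 358–440 and y 265–315, and the mark line is at (475,412). The lever end is near (663,148) with the hub at (634,281). The pointer is hidden behind the fingers, whose shut tips look only about 15 mm wide along tool y.

```bash
python3 - <<'E'
from h import *
c=np.load("c1.npy",allow_pickle=True).item()
P=np.array([[-80,-150,18],[-80,150,18],[80,-150,18]])/1e3
u=np.array([[269,228],[694,226],[284,430]])/1.25
f=lambda q:(proj(c,w(q,P))-u).ravel()
r=least_squares(f,np.load("q.npy"));q=r.x;print(q,r.fun.round(1));np.save("q.npy",q)
for n,uv,z in[("wheel",(399,290),.073),("wl",(358,290),.068),("wr",(440,290),.068),("leverend",(663,148),.055),("hub",(634,281),.068),("mark",(475,412),.026),("collar",(503,267),.012),("jawtopnear",(424,331),.075)]:
    X=back(c,np.array(uv)/1.25,z); print(n,toplate(q,X).round(4),X.round(4))
S=bot.camera_info("scene");D=bot.camera_info("side")
P=np.vstack([P,[.08,.15,.018]]);print(proj(S,w(q,P)).round(),proj(D,w(q,P)).round())
E
```

```text
[0.59374223 0.10262114 0.19820701] [-2.1 -0.2  3.4 -0.2 -1.5  1.5]
wheel [-0.0494 -0.0584  0.073 ] [0.5568 0.0357 0.073 ]
wl [-0.0482 -0.0837  0.068 ] [0.563 0.011 0.068]
wr [-0.048  -0.0329  0.068 ] [0.5532 0.0609 0.068 ]
leverend [-0.1314  0.0993  0.055 ] [0.4453 0.1741 0.055 ]
hub [-0.0532  0.0865  0.068 ] [0.5246 0.1769 0.068 ]
mark [ 0.059  -0.0005  0.026 ] [0.6517 0.1138 0.026 ]
collar [-0.0501  0.0174  0.012 ] [0.5412 0.1098 0.012 ]
jawtopnear [-0.0236 -0.0429  0.075 ] [0.5791 0.0559 0.075 ]
[[316. 234.]
 [461. 302.]
 [260. 282.]
 [413. 365.]] [[295. 320.]
 [235. 225.]
 [380. 290.]
 [307. 206.]]
```

Request:
{"method": "arm_command", "body": {"fingers": [0,0,0,0,0,0,0,0,0,0,0,0], "translation": [[0,0,0],[-0.001,0.001,0],[-0.002,0.001,0],[-0.003,0.002,0],[-0.004,0.002,0],[-0.006,0.003,0],[-0.006,0.003,0],[-0.006,0.003,0],[-0.006,0.003,0],[-0.006,0.003,0],[-0.006,0.003,0],[-0.006,0.003,0]], "yaw": [0.124,0.248,0.372,0.496,0.62,0.744,0.868,0.992,1.116,1.24,1.364,1.488]}}

```text
t: 2.73
eef_pos: [0.5546, 0.0398, 0.2313]
ee_rot: [0.603, 0.798, 0.0, -0.001]
ft_force: [-0.3, -0.1, -0.1]
opening: 0.0001
finger_force: 0.0
```

Request:
{"method": "arm_command", "body": {"fingers": [0,0,0], "translation": [[0,0,0],[0,0,0],[0,0,0]], "yaw": [0.079,0.079,0.079]}}

```text
t: 2.98
eef_pos: [0.5551, 0.0391, 0.2313]
ee_rot: [0.631, 0.776, 0.0, -0.0]
ft_force: [1.5, 0.1, 0.6]
opening: -0.0002
finger_force: 0.0
```

```bash
python3 - <<'E'
from h import *
o=bot.get_obs();print(o["joints"],o["eef_pos"],o["ee_rot"])
c=bot.camera_info("wrist");np.save("c2.npy",c,allow_pickle=True);cv2.imwrite("pics/w2.png",cv2.resize(bot.read_camera("wrist"),(800,600)))
E
```

```text
[-5.50461069e-02  2.48325995e-01  1.54373038e+00  6.45990308e-04
  1.35019618e+00 -2.60050395e-01] [0.55510181 0.03914829 0.23134245] [ 6.31097090e-01  7.75703716e-01  6.12268729e-05 -4.52147194e-04]
```

View pics/w2.png

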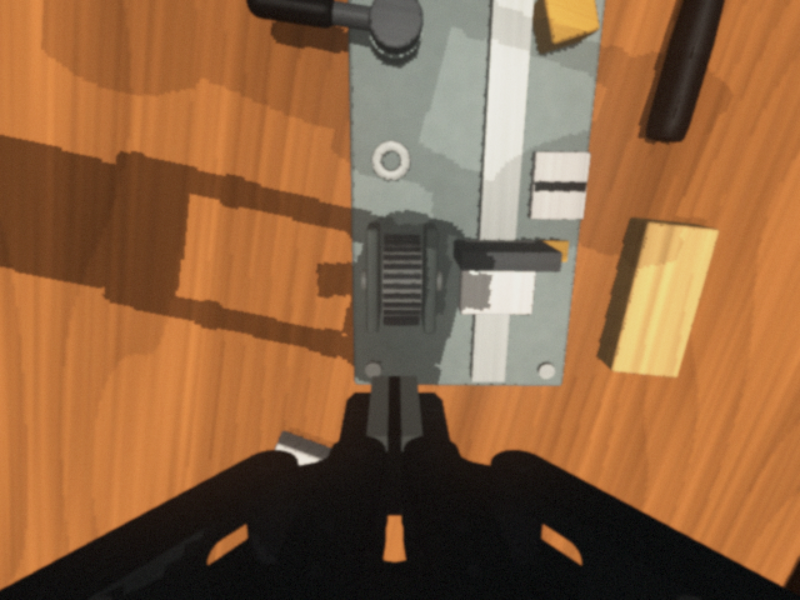

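The wrist view after the turn shows the pointer's front edge at about (558,241), the mark line centred at (560,186) and the wheel at (402,280). The collar is at (391,160) and the lever hub at (396,25).

```bash
python3 - <<'E'
from h import *
c=np.load("c2.npy",allow_pickle=True).item();q=np.load("q.npy")
P=np.array([[-80,-150,18],[80,-150,18]])/1e3;print("corners",proj(c,w(q,P))*1.25)
for n,uv,z in[("wheel",(402,280),.075),("wl",(402,233),.06),("wr",(402,325),.06),("wside",(382,280),.073),("wside",(422,280),.073),("mark",(560,186),.026),("point",(558,241),.032),("collar",(391,160),.012)]:
    X=back(c,np.array(uv)/1.25,z); print(n,toplate(q,X).round(4),X.round(4))
o=bot.get_obs();print(toplate(q,o["eef_pos"]))
E
```

```text
corners [[354.66584918 383.72679032]
 [563.84460758 384.96705845]]
wheel [-0.0456 -0.0543  0.075 ] [0.5597 0.0404 0.075 ]
wl [-0.0457 -0.0282  0.06  ] [0.5545 0.066  0.06  ]
wr [-0.0451 -0.0881  0.06  ] [0.5669 0.0074 0.06  ]
wside [-0.0578 -0.0549  0.073 ] [0.5479 0.0374 0.073 ]
wside [-0.0335 -0.0547  0.073 ] [0.5717 0.0424 0.073 ]
mark [ 0.0596 -0.0013  0.026 ] [0.6525 0.1131 0.026 ]
point [ 0.06   -0.0371  0.032 ] [0.6599 0.0781 0.032 ]
collar [-0.053   0.0144  0.012 ] [0.5389 0.1063 0.012 ]
[-0.05021965 -0.05494978  0.23138209]
```

Request:
{"method": "arm_command", "body": {"fingers": [0,0,0,0,0,0,0,0,0,0], "translation": [[-0.011,0.0045,0.015],[-0.011,0.0045,0.04],[-0.011,0.0045,0.07],[-0.011,0.0045,0.1],[-0.011,0.0045,0.125],[-0.011,0.0045,0.14],[-0.011,0.0045,0.148],[-0.011,0.0045,0.151],[-0.011,0.0045,0.151],[-0.011,0.0045,0.151]], "yaw": [0,0,0,0,0,0,0,0,0,0]}}

```text
t: 3.87
eef_pos: [0.5636, 0.0279, 0.0813]
ee_rot: [0.632, 0.775, 0.001, 0.001]
ft_force: [-0.2, -0.1, 0.8]
opening: 0.0004
finger_force: 0.0
```

Request:
{"method": "arm_command", "body": {"fingers": [0,0,0,0,0], "translation": [[0,0,0.002],[0,0,0.004],[0,0,0.005],[0,0,0.006],[0,0,0.006]], "yaw": [0,0,0,0,0]}}

```text
t: 4.28
eef_pos: [0.563, 0.0278, 0.075]
ee_rot: [0.633, 0.774, 0.0, 0.0]
ft_force: [-0.9, 1.2, 2.4]
opening: -0.0001
finger_force: 1.6
```

Request:
{"method": "arm_command", "body": {"fingers": [0,0,0], "translation": [[0,0,0.001],[0,0,0.001],[0,0,0.001]], "yaw": [0,0,0]}}

```text
t: 4.53
eef_pos: [0.563, 0.0278, 0.0749]
ee_rot: [0.633, 0.774, 0.0, 0.001]
ft_force: [-2.1, 0.8, 9.7]
opening: 0.0002
finger_force: 4.7
```

Request:
{"method": "arm_command", "body": {"fingers": [0,0,0,0,0,0,0], "translation": [[0.002,0,0],[0.005,0,0],[0.009,0,0],[0.013,0,0],[0.016,0,0],[0.017,0,0],[0.017,0,0]], "yaw": [0,0,0,0,0,0,0]}}

```text
t: 5.12
eef_pos: [0.5598, 0.0442, 0.0747]
ee_rot: [0.632, 0.775, 0.0, 0.001]
ft_force: [-1.1, -1.0, 8.4]
opening: -0.0001
finger_force: 3.9
```

```bash
python3 - <<'E'
from h import *
q=np.load("q.npy");o=bot.get_obs();print(toplate(q,o["eef_pos"]),o["ft_force"])
c=bot.camera_info("wrist");np.save("c3.npy",c,allow_pickle=True);im=bot.read_camera("wrist");cv2.imwrite("pics/w3.png",im)
print(proj(c,w(q,[[.06,-.0371,.032],[.06,-.0315,.032],[.06,-.001,.026]])))
E
```

```text
[-0.0447848  -0.05063352  0.07467283] [-1.09537486 -0.99585107  8.40330272]
[[533.93468344 253.95832727]
 [535.81062672 242.75050608]
 [539.63841856 176.52934732]]
```

View pics/w3.png

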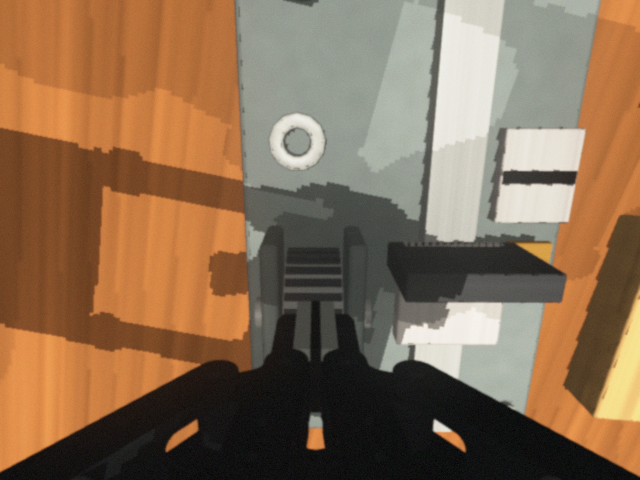

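The pointer's front edge is now at row 243, which matches a jaw advance of 5.6 mm without slip. The mark line is at row 178. About 90 mm of rim travel remains, so I'll repeat the 17 mm strokes.

Request:
{"method": "arm_command", "body": {"fingers": [0,0,0,0,0,0,0,0,0,0,0,0], "translation": [[0,0,-0.006],[-0.004,0,-0.007],[-0.013,0,-0.007],[-0.017,0,-0.006],[-0.017,0,-0.002],[-0.017,0,0],[-0.015,0,0],[-0.011,0,0],[-0.007,0,0],[-0.003,0,0],[0,0,0],[0,0,0]], "yaw": [0,0,0,0,0,0,0,0,0,0,0,0]}}

```text
t: 6.17
eef_pos: [0.56, 0.0443, 0.0746]
ee_rot: [0.633, 0.775, 0.0, 0.001]
ft_force: [-1.4, 0.6, 11.1]
opening: 0.0004
finger_force: 5.3
```

Request:
{"method": "arm_command", "body": {"fingers": [0,0,0,0,0,0,0,0,0,0,0,0], "translation": [[0,0,-0.006],[-0.004,0,-0.007],[-0.013,0,-0.007],[-0.017,0,-0.006],[-0.017,0,-0.002],[-0.017,0,0],[-0.015,0,0],[-0.011,0,0],[-0.007,0,0],[-0.003,0,0],[0,0,0],[0,0,0]], "yaw": [0,0,0,0,0,0,0,0,0,0,0,0]}}

```text
t: 7.17
eef_pos: [0.5599, 0.0443, 0.0746]
ee_rot: [0.633, 0.775, 0.0, 0.001]
ft_force: [-2.2, -0.6, 11.6]
opening: -0.0001
finger_force: 5.6
```

Request:
{"method": "arm_command", "body": {"fingers": [0,0,0,0,0,0,0,0,0,0,0,0], "translation": [[0,0,-0.006],[-0.004,0,-0.007],[-0.013,0,-0.007],[-0.017,0,-0.006],[-0.017,0,-0.002],[-0.017,0,0],[-0.015,0,0],[-0.011,0,0],[-0.007,0,0],[-0.003,0,0],[0,0,0],[0,0,0]], "yaw": [0,0,0,0,0,0,0,0,0,0,0,0]}}

```text
t: 8.17
eef_pos: [0.5599, 0.0443, 0.0746]
ee_rot: [0.633, 0.775, 0.0, 0.001]
ft_force: [-1.5, -0.6, 11.8]
opening: 0.0001
finger_force: 5.7
```

```bash
python3 - <<'E'
from h import *
q=np.load("q.npy");o=bot.get_obs();print(toplate(q,o["eef_pos"]),o["ft_force"])
c=bot.camera_info("wrist");im=bot.read_camera("wrist");cv2.imwrite("pics/w4.png",cv2.resize(im[120:320,380:640],None,fx=3,fy=3))
print(proj(c,w(q,[[.06,-.0315,.032],[.06,-.0148,.032],[.06,-.0015,.026]])))
E
```

```text
[-0.0447041  -0.05055054  0.07457927] [-1.49003826 -0.59931545 11.82471495]
[[535.59648508 242.88979569]
 [541.3557893  208.30587001]
 [539.20275882 177.72671235]]
```

View pics/w4.png

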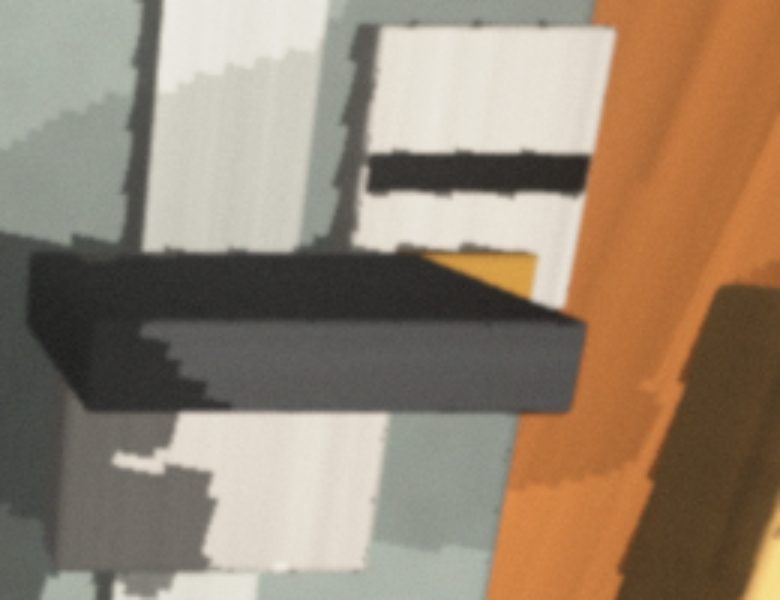

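The pointer edge is at row 204, which puts it at plate y ≈ -12.7 mm. The mark is at row 177.7, y ≈ -1.5 mm. One more full stroke is safe, then I measure.

Request:
{"method": "arm_command", "body": {"fingers": [0,0,0,0,0,0,0,0,0,0,0,0], "translation": [[0,0,-0.006],[-0.004,0,-0.007],[-0.013,0,-0.007],[-0.017,0,-0.006],[-0.017,0,-0.002],[-0.017,0,0],[-0.015,0,0],[-0.011,0,0],[-0.007,0,0],[-0.003,0,0],[0,0,0],[0,0,0]], "yaw": [0,0,0,0,0,0,0,0,0,0,0,0]}}

```text
t: 9.22
eef_pos: [0.5599, 0.0443, 0.0746]
ee_rot: [0.633, 0.775, 0.0, 0.001]
ft_force: [-1.7, -0.1, 11.3]
opening: -0.0001
finger_force: 5.7
```

```bash
cat > m.py <<'E'
from h import *
q=np.load("q.npy");o=bot.get_obs();print(o["t"],toplate(q,o["eef_pos"]),o["ft_force"])
c=bot.camera_info("wrist");im=bot.read_camera("wrist").astype(int)
pu=proj(c,w(q,[[.066,-.005,.032]]))[0]; print(pu)
# brass pixels: high r-b, near the pointer column, and dark mark rows
x0=int(pu[0])
for x in range(x0-12,x0+16,4):
    b,g,r=im[140:260,x].T
    br=np.where((r-b>80)&(g-b>50))[0]+140; dk=np.where(r<70)[0]+140
    y=toplate(q,back(c,(x,br[0]-.5),.032)) if len(br) else None
    d=[i for i in dk if i<195]
    m=toplate(q,back(c,(x,(d[0]+d[-1])/2),.026)) if d else None
    print(x,br[:2],d[:1],d[-1:],y,m)
E
python3 m.py
```

```text
9.2167 [-0.04469584 -0.05051915  0.0745642 ] [-1.67628277 -0.06896293 11.31915065]
[558.01713528 187.22567841]
546 [192 193] [np.int64(172)] [np.int64(183)] [ 0.06084251 -0.00696928  0.032     ] [ 0.06316065 -0.00137507  0.026     ]
550 [192 193] [np.int64(172)] [np.int64(183)] [ 0.06267379 -0.00696531  0.032     ] [ 0.0650322  -0.00137092  0.026     ]
554 [192 193] [np.int64(172)] [np.int64(182)] [ 0.06450512 -0.00696133  0.032     ] [ 0.06686361 -0.00113447  0.026     ]
558 [192 193] [np.int64(172)] [np.int64(182)] [ 0.06633649 -0.00695736  0.032     ] [ 0.0687346  -0.00113032  0.026     ]
562 [244 245] [np.int64(172)] [np.int64(182)] [ 0.07260338 -0.03176455  0.032     ] [ 0.07060563 -0.00112617  0.026     ]
566 [244 245] [np.int64(172)] [np.int64(182)] [ 0.07450589 -0.03176076  0.032     ] [ 0.07247672 -0.00112202  0.026     ]
570 [243 244] [np.int64(172)] [np.int64(183)] [ 0.07631707 -0.0312617   0.032     ] [ 0.07439071 -0.00135018  0.026     ]
```

Request:
{"method": "arm_command", "body": {"fingers": [0,0,0,0,0,0,0,0,0,0,0,0], "translation": [[0,0,-0.006],[-0.004,0,-0.007],[-0.013,0,-0.007],[-0.017,0,-0.006],[-0.017,0,-0.002],[-0.017,0,0],[-0.015,0,0],[-0.011,0,0],[-0.007,0,0],[-0.003,0,0],[-0.001,0,0],[-0.001,0,0]], "yaw": [0,0,0,0,0,0,0,0,0,0,0,0]}}

```text
t: 10.27
eef_pos: [0.5601, 0.0431, 0.0747]
ee_rot: [0.632, 0.775, 0.0, 0.001]
ft_force: [-2.1, -0.4, 12.0]
opening: 0.0001
finger_force: 6.0
```

```bash
python3 m.py | head -5
```

```text
10.2667 [-0.04468997 -0.05170011  0.07469708] [-2.05231654 -0.41214791 11.99781064]
[558.35425674 184.62007588]
546 [176 177] [np.int64(170)] [np.int64(192)] [ 0.05967793 -0.00088939  0.032     ] [ 0.06348561 -0.00419431  0.026     ]
550 [176 177] [np.int64(170)] [np.int64(192)] [ 0.06148933 -0.00088523  0.032     ] [ 0.06536276 -0.00419004  0.026     ]
554 [176 177] [np.int64(169)] [np.int64(191)] [ 0.06330077 -0.00088107  0.032     ] [ 0.06715905 -0.00371876  0.026     ]
```

Request:
{"method": "arm_command", "body": {"fingers": [0,0,0,0,0,0], "translation": [[0,0,-0.01],[0,0,-0.035],[0,0,-0.065],[0,0,-0.085],[0,0,-0.09],[0,0,-0.09]], "yaw": [0,0,0,0,0,0]}}

```text
t: 10.82
eef_pos: [0.5605, 0.0434, 0.1646]
ee_rot: [0.633, 0.774, 0.001, 0.001]
ft_force: [-0.2, -0.4, -0.0]
opening: -0.0003
finger_force: 0.0
```

```bash
python3 - <<'E'
from h import *
c=bot.camera_info("wrist");q=np.load("q.npy");np.save("c5.npy",c,allow_pickle=True)
im=bot.read_camera("wrist");print(proj(c,w(q,[[.06,-.001,.032],[.06,-.001,.026]])))
cv2.imwrite("pics/w5.png",cv2.resize(im[100:250,400:600],None,fx=4,fy=4,interpolation=cv2.INTER_CUBIC))
E
```

```text
[[471.93085551 158.87383491]
 [468.65640718 158.10534437]]
```

View pics/w5.png

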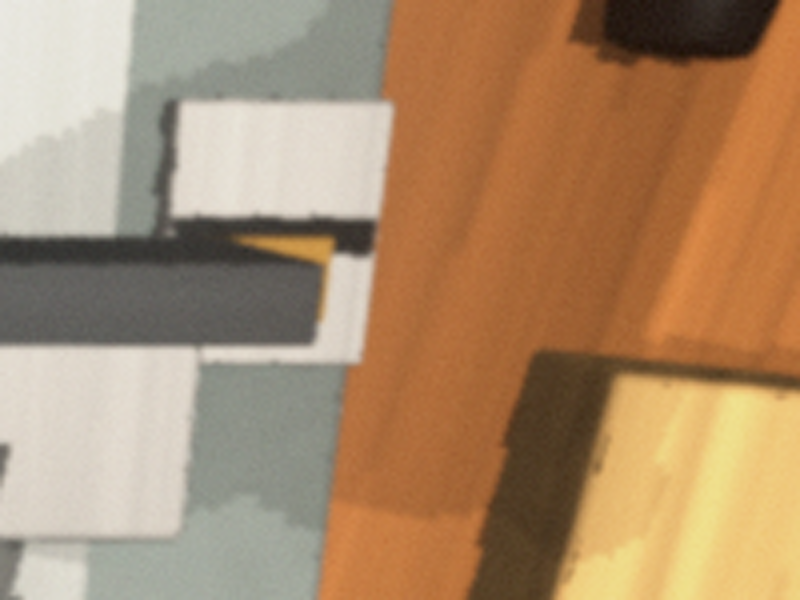

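The pointer's front edge (crop row 236) lies on the black mark (crop rows 220–253). After parallax it is about 0.5 mm past the centre of the 6 mm line, which is good. Next is the lever.

Request:
{"method": "arm_command", "body": {"fingers": [0,0,0,0,0,0,0], "translation": [[0.015,-0.01,0],[0.04,-0.026,0],[0.07,-0.045,0],[0.095,-0.061,0],[0.108,-0.069,0],[0.1125,-0.072,0],[0.1125,-0.072,0]], "yaw": [0,0,0,0,0,0,0]}}

```text
t: 11.45
eef_pos: [0.4641, 0.1402, 0.162]
ee_rot: [0.632, 0.775, -0.001, -0.001]
ft_force: [0.2, -0.0, 0.4]
opening: -0.0002
finger_force: 0.0
```

```bash
python3 - <<'E'
from h import *
c=bot.camera_info("wrist");q=np.load("q.npy");np.save("c6.npy",c,allow_pickle=True)
im=bot.read_camera("wrist");o=bot.get_obs();print(toplate(q,o["eef_pos"]),o["joints"])
cv2.imwrite("pics/w6.png",im)
E
```

```text
[-0.11828462  0.061381    0.1623725 ] [ 1.48068606e-01  1.95552908e-01  1.79737792e+00 -3.59742667e-04
  1.15023008e+00 -5.40900818e-02]
```

View pics/w6.png

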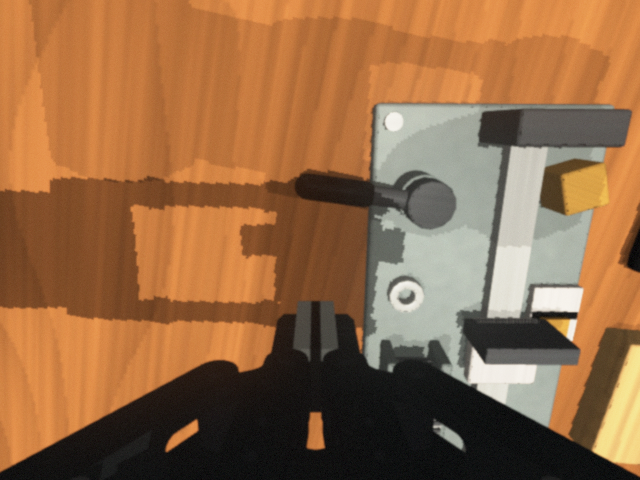

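The lever arm runs from its end at (297,185) to the hub at about (425,199). The hub's top circle is centred at (432,203), and its base ring is near (420,195).

```bash
python3 - <<'E'
from h import *
c=np.load("c6.npy",allow_pickle=True).item();q=np.load("q.npy")
for n,uv,z in[("end",(297,185),.055),("mid",(370,193),.055),("hubtop",(432,203),.068),("hubtop",(432,203),.075),("hubtop62",(432,203),.062)]: print(n,toplate(q,back(c,uv,z)).round(4))
o=bot.get_obs()
p=np.array([-.055,.086])
from scipy.spatial.transform import Rotation as Ro
R=Ro.from_quat(o["ee_rot"]).as_matrix()
ya0=np.arctan2(R[1,0],R[0,0])-q[2]  # tool x in plate
print("toolx in plate",ya0)
for a,d in[(.15,.035),(.15,.021)]+[(x,.017) for x in np.linspace(.15,1.34,11)]:
    P=p+.058*np.array([-np.cos(a),np.sin(a)])-d*np.array([np.sin(a),np.cos(a)])
    T=R.T@(w(q,[[*P,.042]])[0]-o["eef_pos"]); print(round(a,3),d,P.round(4),T.round(4),"yaw",round(a+ya0-np.pi/2,3))
E
```

```text
end [-0.1313  0.0992  0.055 ]
mid [-0.0864  0.0945  0.055 ]
hubtop [-0.0514  0.0909  0.068 ]
hubtop [-0.0534  0.0922  0.075 ]
hubtop62 [-0.0497  0.0897  0.062 ]
toolx in plate 1.5748953334110634
0.15 0.035 [-0.1176  0.0601] [-0.0013  0.0009  0.1204] yaw 0.154
0.15 0.021 [-0.1155  0.0739] [0.0125 0.003  0.1204] yaw 0.154
0.15 0.017 [-0.1149  0.0779] [0.0165 0.0037 0.1204] yaw 0.154
0.269 0.017 [-0.1154  0.085 ] [0.0237 0.0031 0.1204] yaw 0.273
0.388 0.017 [-0.1151  0.0922] [0.0308 0.0035 0.1204] yaw 0.392
0.507 0.017 [-0.114   0.0993] [0.0379 0.0047 0.1204] yaw 0.511
0.626 0.017 [-0.112   0.1062] [0.0448 0.0067 0.1204] yaw 0.63
0.745 0.017 [-0.1092  0.1128] [0.0514 0.0095 0.1203] yaw 0.749
0.864 0.017 [-0.1056  0.1191] [0.0577 0.0131 0.1203] yaw 0.868
0.983 0.017 [-0.1013  0.1248] [0.0634 0.0174 0.1203] yaw 0.987
1.102 0.017 [-0.0964  0.1301] [0.0686 0.0224 0.1203] yaw 1.106
1.221 0.017 [-0.0908  0.1347] [0.0732 0.0279 0.1203] yaw 1.225
1.34 0.017 [-0.0848  0.1386] [0.0771 0.034  0.1203] yaw 1.344
```

Request:
{"method": "arm_command", "body": {"fingers": [0,0,0,0,0,0,0,0], "translation": [[0,0,0.015],[0,0,0.045],[0,0,0.075],[0,0,0.1],[0,0,0.115],[0,0,0.12],[0,0,0.12],[0,0,0.12]], "yaw": [0,0,0,0,0,0,0,0]}}

```text
t: 12.17
eef_pos: [0.4676, 0.1389, 0.0434]
ee_rot: [0.633, 0.774, 0.0, 0.0]
ft_force: [0.1, 0.4, 0.3]
opening: -0.0001
finger_force: 0.0
```

Request:
{"method": "arm_command", "body": {"fingers": [0,0,0,0,0,0,0,0,0,0,0,0], "translation": [[0.008,0.002,0],[0.015,0.003,0],[0.02,0.003,0],[0.0245,0.003,0],[0.028,0.003,0],[0.0315,0.003,0],[0.0353,0.0035,0],[0.0388,0.004,0],[0.0424,0.0047,0],[0.046,0.0057,0],[0.0493,0.0067,0],[0.0493,0.0067,0]], "yaw": [0.08,0.15,0.15,0.21,0.27,0.33,0.39,0.45,0.51,0.57,0.63,0.63]}}

```text
t: 13.17
eef_pos: [0.4643, 0.1893, 0.0445]
ee_rot: [0.841, 0.541, 0.001, 0.001]
ft_force: [0.6, -0.8, 0.5]
opening: 0.0
finger_force: 0.0
```

```bash
python3 - <<'E'
from h import *
q=np.load("q.npy");o=bot.get_obs();print(toplate(q,o["eef_pos"]),o["ft_force"])
from scipy.spatial.transform import Rotation as Ro
R=Ro.from_quat(o["ee_rot"]).as_matrix();p=np.array([-.0555,.0905]);ya0=np.arctan2(R[1,0],R[0,0])-q[2]
for a in np.linspace(.63,1.36,13):
    d=.018;P=p+.058*np.array([-np.cos(a),np.sin(a)])-d*np.array([np.sin(a),np.cos(a)])
    print(round(a,3),P.round(4),(R.T@(w(q,[[*P,.042]])[0]-o["eef_pos"])).round(4),"yaw",round(a+ya0-np.pi/2,3))
E
```

```text
[-0.10982415  0.11051438  0.04449307] [ 0.57967093 -0.75626725  0.45571693]
0.63 [-0.113   0.1101] [-0.0022 -0.0023  0.0025] yaw 0.004
0.691 [-0.1117  0.1136] [ 0.0014 -0.0033  0.0025] yaw 0.065
0.752 [-0.1102  0.117 ] [ 0.005  -0.0041  0.0025] yaw 0.126
0.812 [-0.1085  0.1202] [ 0.0087 -0.0046  0.0025] yaw 0.187
0.873 [-0.1065  0.1234] [ 0.0124 -0.0049  0.0025] yaw 0.248
0.934 [-0.1045  0.1264] [ 0.016  -0.005   0.0025] yaw 0.308
0.995 [-0.1022  0.1293] [ 0.0197 -0.0048  0.0025] yaw 0.369
1.056 [-0.0997  0.1321] [ 0.0234 -0.0045  0.0025] yaw 0.43
1.117 [-0.0971  0.1347] [ 0.0271 -0.0039  0.0025] yaw 0.491
1.178 [-0.0944  0.1372] [ 0.0307 -0.0031  0.0025] yaw 0.552
1.238 [-0.0914  0.1394] [ 0.0342 -0.0021  0.0025] yaw 0.613
1.299 [-0.0884  0.1415] [ 0.0377 -0.0008  0.0025] yaw 0.673
1.36 [-0.0852  0.1434] [0.0411 0.0006 0.0026] yaw 0.734
```

Request:
{"method": "arm_command", "body": {"fingers": [0,0,0,0,0,0,0,0,0,0,0,0], "translation": [[0.002,-0.002,0.001],[0.005,-0.004,0.001],[0.0087,-0.0046,0.001],[0.0124,-0.0049,0.001],[0.016,-0.005,0.001],[0.0197,-0.0048,0.001],[0.0234,-0.0045,0.001],[0.0271,-0.0039,0.001],[0.0307,-0.0031,0.001],[0.0342,-0.0021,0.001],[0.0365,-0.0013,0.001],[0.0365,-0.0013,0.001]], "yaw": [0.06,0.12,0.18,0.24,0.3,0.36,0.42,0.48,0.55,0.61,0.65,0.65]}}

```text
t: 14.17
eef_pos: [0.4772, 0.223, 0.0428]
ee_rot: [0.97, 0.244, 0.0, -0.0]
ft_force: [-1.0, 0.0, 0.5]
opening: -0.0
finger_force: 0.2
```

```bash
python3 - <<'E'
from h import *
c=bot.camera_info("wrist");q=np.load("q.npy");np.save("c7.npy",c,allow_pickle=True)
im=bot.read_camera("wrist");o=bot.get_obs();print(toplate(q,o["eef_pos"]),o["ft_force"])
cv2.imwrite("pics/w7.png",im)
E
```

```text
[-0.09043961  0.1407918   0.04278724] [-0.11590561  0.0718585   0.43020393]
```

View pics/w7.png

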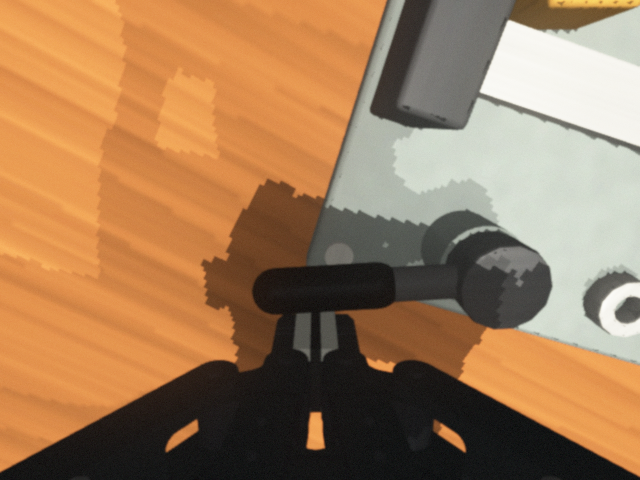

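The lever is against the fingertip and following it, with its arm running from (255,290) to the hub at (505,275). I'll push on in small steps until the stop is felt.

Request:
{"method": "arm_command", "body": {"fingers": [0,0,0,0,0], "translation": [[0.001,0,0],[0.002,0,0],[0.003,0,0],[0.003,0,0],[0.003,0,0]], "yaw": [0.02,0.04,0.05,0.05,0.05]}}

```text
t: 14.63
eef_pos: [0.48, 0.2241, 0.0424]
ee_rot: [0.976, 0.219, 0.0, -0.0]
ft_force: [-1.5, -0.8, 0.3]
opening: 0.0003
finger_force: 0.5
```

Request:
{"method": "arm_command", "body": {"fingers": [0,0,0,0], "translation": [[0.001,0,0],[0.002,0,0],[0.002,0,0],[0.002,0,0]], "yaw": [0,0,0,0]}}

```text
t: 14.97
eef_pos: [0.4819, 0.2251, 0.0423]
ee_rot: [0.976, 0.219, 0.0, -0.0]
ft_force: [-0.9, 0.9, 1.0]
opening: 0.0002
finger_force: 0.5
```

Request:
{"method": "arm_command", "body": {"fingers": [0,0,0,0], "translation": [[0.001,0,0],[0.002,0,0],[0.002,0,0],[0.002,0,0]], "yaw": [0,0,0,0]}}

```text
t: 15.3
eef_pos: [0.4825, 0.2255, 0.0422]
ee_rot: [0.976, 0.219, -0.001, 0.0]
ft_force: [-4.1, -1.4, 1.6]
opening: 0.0004
finger_force: 2.2
```

Request:
{"method": "arm_command", "body": {"fingers": [0,0,0,0], "translation": [[0.001,0,0],[0.0015,0,0],[0.0015,0,0],[0.0015,0,0]], "yaw": [0,0,0,0]}}

```text
t: 15.63
eef_pos: [0.4826, 0.2256, 0.0421]
ee_rot: [0.976, 0.219, -0.002, 0.0]
ft_force: [-6.9, -2.3, 4.5]
opening: -0.0
finger_force: 3.6
```

The tip has stopped and the force is rising, so the lever is at its stop. I'll back off and lift.

Request:
{"method": "arm_command", "body": {"fingers": [0,0,0,0,0,0,0,0,0,0,0,0], "translation": [[-0.006,0,0],[-0.018,0,0],[-0.03,0,0],[-0.035,0,-0.005],[-0.035,0,-0.02],[-0.035,0,-0.045],[-0.035,0,-0.075],[-0.035,0,-0.105],[-0.035,0,-0.135],[-0.035,0,-0.155],[-0.035,0,-0.16],[-0.035,0,-0.16]], "yaw": [0,0,0,0,0,0,0,0,0,0,0,0]}}

```text
t: 16.63
eef_pos: [0.4552, 0.2121, 0.2045]
ee_rot: [0.976, 0.219, 0.003, -0.0]
ft_force: [0.5, 0.7, -0.2]
opening: -0.0001
finger_force: 0.0
```

```bash
python3 - <<'E'
from h import *
c=bot.camera_info("wrist");q=np.load("q.npy");np.save("c8.npy",c,allow_pickle=True)
im=bot.read_camera("wrist");print(bot.get_obs()["ft_force"])
S=bot.camera_info("scene");s=bot.read_camera("scene")[200:400,220:480]
out=np.zeros((600,800,3),np.uint8);out[:360,:480]=cv2.resize(im,(480,360));out[300:600,410:800]=cv2.resize(s,(390,300))
cv2.imwrite("pics/w8.png",out)
a=1.3;p=np.array([-.0555,.0905]);E=p+.075*np.array([-np.cos(a),np.sin(a)])
print("pred px (shown scale)",proj(c,w(q,[[*p,.055],[*E,.055],[.06,-.0015,.026]]))*.75)
E
```

```text
[-0.79460904  0.13193153  0.21494592]
pred px (shown scale) [[296.26435577 123.22430532]
 [216.78228179 125.47743606]
 [418.92832845  24.24690269]]
```

View pics/w8.png

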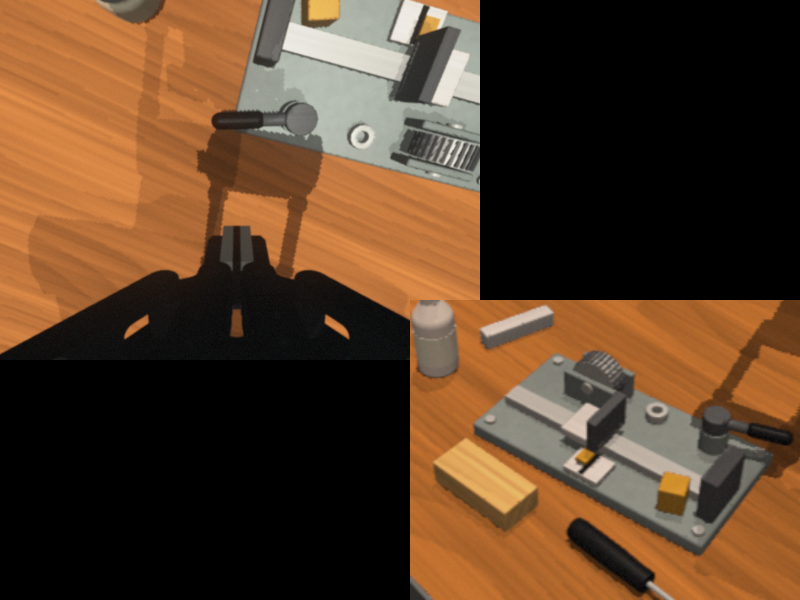

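The lever arm lies from (213,121) to the hub at (298,119), as expected for 1.3 rad. The pointer edge is still on the mark, and the collar, block and other loose things are where they were.

```bash
python3 -c "
from plant import bot
print(bot.job_done())"
```

```text
the job is handed in; nothing more can be done
None
```

I handed the job in at about 17 s: the pointer's front edge is on the black mark, about 0.5 mm past its centre. The locking lever is clockwise against its stop, and neither the sliding jaw nor any loose thing was touched.

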